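# Nest the kidney dishes

## Robot

A 6-joint arm with a two-finger parallel gripper is mounted at the origin on a cart in front of the work surface, level with it; the furniture and walls round the work are solid. World frame = base frame: x ahead of the robot, y to its left, z up, the work surface at z = 0. Lengths are in mm, angles in rad, forces in N, time in s.
With the tool pointing down it reaches from about 275 to 1000 mm from the base axis. Payload 8.4 kg.
Tool frame: the origin (TCP) lies between the finger pads; the fingertips stand 22 mm ahead of it and the grasp point (between the pads) lies 3 mm ahead of it (r.nose_length is the distance from the TCP to the fingertips, in mm); z points along the fingers, y is the direction in which the jaws open and shut (so a half turn about z gives the same grasp; the last joint's range is limited). The gripper opens to 85 mm and grips with 20 to 120 N. Pads are 22 mm wide; open, the fingers measure 114 mm over their backs; the gripper's body (76 mm by 85 mm) begins 54 mm behind the grasp point. The pads swing forward as they close: fully open they stand 13 mm farther back than shut.
Start: joints at [-1.309, 0.353, 1.633, -0, 1.155, -0.002], TCP at [162.968, -603.382, 253.281] pointing down, gripper open.
Joint ranges: [-2.63, 2.63], [-0.92, 2.1], [0.06, 2.66], [-1.3, 4.44], [0, 2.69], [-3.02, 3.02]. Speed limits (rad/s): [2.22, 2.22, 2.79, 3.14, 3.14, 3.14].

## Interface

Orientations are given as [roll, pitch, yaw] about the fixed x, y, z axes, in that order (R = Rz(yaw) Ry(pitch) Rx(roll)).
In Python, from rig import r, viewer, order gives the robot as it stands.
- The arm moves only by the shell command python3 -m inch 'ROWS' [FORCE]. ROWS is JSON, a list of rows, each a list of 7 numbers: the opening, from 0 (shut) to 1 (fully open), then the shift along the tool's x, y, z in mm, then the turn, a rotation vector about the tool's x, y, z in degrees. A call has 1 to 8 rows; each row shifts and turns the pose as measured when the row begins, along the tool's axes as they then stand; what a row does not reach is not made up. A row lasts 1/10 s, in which the tool goes at most 50 mm and 8.59 degrees, less where a joint would pass 70% of its speed; a pose out of reach is approached as far as the arm can. A call is refused whole if a number of a shift passes 50 or a number of a turn 8.59, either way. A call with a gripper value outside its range is refused whole. The fingers move at their own pace and stop on an object; FORCE is the grip in N (left out, the last holds). Time passes only in rows, so rows that do not move let the fingers close. It gives the time, the measured TCP pose, the force and the opening at its end, in the units of the state.
- r.sense(): the state, without advancing time (a new reading comes with each control period).
- viewer.grab_frame(name): name is "scene" or "top" or "wrist"; returns the picture (480x640x3 uint8, red, green, blue); there is no depth.
- viewer.camera_params(name): a dict with "intrinsics" (3x3 intrinsics, pixels), "distortion" ([k1, k2, p1, p2, k3] as OpenCV has them; the pictures are not rectified), "pose" (4x4, takes a point from camera to world coordinates); the wrist camera has in their place "T_tool_cam" (4x4, takes a point from camera to tool coordinates, whose origin is the TCP and whose axes are the flange's). Camera axes: x right, y up, looking along -z (the intrinsics and any distortion apply to the point x, -y, -z); pixel columns grow to the right and rows downward; lengths in mm; the calibration is good to about 2 mm. A picture is of the moment at which its call begins: read the wrist's pose just before it. camera_params takes no time and is no camera call.
- order.sign_off(): hands the job in, once; it reports no verdict.
The state is a dict: "clock": time; "qpos": joint angles; "qvel": joint speeds; "joint_efforts": joint torques, N m; "eef_pos": TCP position; "tcp_rot": TCP orientation; "contact_force": force on the tool from outside, world axes, zero at the start; "wrist_torque": the same for the moment, N m; "opening": opening from 0.0 (shut) to 1.0 (fully open).
Only numpy, scipy, OpenCV 4.12 (cv2) and the standard library are available. Lean on these libraries where they do the work, as an engineer would, in place of code of your own. Each camera call takes 0.05 s, during which the arm holds its last target.

## Task

The kidney dishes were stacked carelessly: the blue one lies crosswise on the steel one. Turn the blue dish where it lies, without lifting it off, until its outline matches the steel dish and it drops fully home inside; then take the green dish by its bridge handle and nest it the same way round, fully home in the blue one. Leave the other things on the bench undisturbed.

Things in the scene. Friction and masses are not known exactly. Their poses are not given: they have to be found in the camera images.
- base_dish: Steel kidney dish on a grey plate (135 x 215 x 8 mm) screwed to the bench; it cannot move. Origin: underside of the plate, below the middle of the dish; z up. Dish outline: a bean 191 mm long (local y), 106 mm wide (local x from -52 to +54): a 92 mm wide stadium bent so that its hollow side faces local -x, its bulge local +x. The dish stands on the plate.
- steel_rim (a point): Middle of the steel dish's open mouth at rim height, 44 mm above the body's origin. Each of the three dishes is 36 mm tall with a flat underside and a solid floor 14 mm thick; walls 3 mm thick flare outwards 0.4 mm per mm of height. So each nests in the one below, rising 14 mm, with 2.5 mm of play; the flare catches offsets up to 8 mm.
- blue_dish: Blue kidney dish, loose, about 0.14 kg, no handle, same shape and axes as the steel one. Origin: underside, middle. It starts level on the steel rim (origin 44 mm above the steel dish's), turned 0.8 to 1.5 rad anticlockwise, seen from above, from matching, centred within 8 mm in x and in y. Home, its origin is 22 mm above the steel dish's, same yaw. Slides easily (friction about 0.25).
- blue_floor (a point): Middle of the blue dish's inner floor, 14 mm above its underside. The cavity is open on top; at the floor it is 68 mm across and 167 mm long (local y) and widens upwards. Fingertips lowered into it, spread along its length or shut near one end, can turn and shift the dish by pushing on the walls.
- green_dish: Green kidney dish, loose, about 0.16 kg, upright on the bench to the left, same shape and axes as the others, with a grey bridge handle across its middle. Origin: underside, middle. Home in the blue dish its origin is 14 mm above the blue dish's, same yaw. Starts within 0.9 rad of yaw zero.
- green_handle (a point): Point on the centreline of the green dish's straight handle bar, 64 mm straight above the dish's origin. The bar is 10 mm wide (along the dish's local y, the direction to pinch), 12 mm high, and runs 78 mm along local x. It stands free, 22 mm clear above the rim.
- tape: Roll of adhesive tape lying flat, 98 mm across, 25 mm high; origin under its centre. A bystander.
- label_roll: Roll of white labels, 58 mm across, 28 mm high; origin under its centre. A bystander.
- reagent_bottle: Brown flat bottle with green cap, 35 x 58 x 78 mm; origin under its centre. A bystander.

How it is judged (in metres and radians):
On the way, in this order (a step that is already met when the one before it is completed fails the run):
1. the blue dish is turned and dropped home in the steel dish (horizontal distance between blue_dish and base_dish below 0.006 m and z of blue_dish in the frame of base_dish between 0.018 and 0.026 m and angle between blue_dish's own z axis and vertical below 0.07 rad and angle between the y axis of blue_dish and the y axis of base_dish, either way round below 0.1 rad), for 0.3 s.
2. the green dish is nested home in the blue dish (horizontal distance between green_dish and blue_dish below 0.006 m and z of green_dish in the frame of blue_dish between 0.01 and 0.018 m and angle between green_dish's own z axis and vertical below 0.07 rad and angle between the y axis of green_dish and the y axis of blue_dish, either way round below 0.1 rad), for 0.2 s.
At the end, for the whole second after the job is handed in: Blue dish home in the steel dish and green dish home in the blue dish, each within 6 mm of centred, within 4 mm of its nested height, tilted less than 0.07 rad, yaw within 0.1 rad of the dish below; both released and at rest (all of step 1 and all of step 2 and linear speed of each of blue_dish, green_dish below 0.02 m/s and contact force between the fingers and blue_dish below 0.1 N and contact force between the fingers and green_dish below 0.1 N); the robot touches nothing.
It fails at once if the blue dish is lifted off the steel dish (its origin more than 85 mm above the steel dish's, or more than 80 mm to the side) (z of blue_dish in the frame of base_dish above 0.085 m or horizontal distance between blue_dish and base_dish above 0.08 m).
It fails at once if a bystander is disturbed (tape, label roll or brown bottle moved more than 25 mm) (distance of any of tape, label_roll, reagent_bottle from where it was at the start of the episode above 0.025 m).
It also fails if it takes over 54 s, if anything falls off the work surface, if the arm or the gripper's body presses on something with over 40 N, if the wrist force passes 120 N, or if a joint passes its speed limit or range.

## Working session

There is one attempt and no reset: what is moved stays moved. The work goes in short steps, Python scripts to look and compute and a shell command to move; the robot and the scene stay as the last step left them, time stands still between calls to the robot, and variables do not carry over. Pictures are saved under pics/ and viewed, and the job is handed in when it is done.

```bash
mkdir -p pics; ls
python3 - <<'E'
from rig import r,viewer,order
import cv2
print(r.sense()); print(r.nose_length)
for n in ("scene","top"):
    p=viewer.camera_params(n); print(n,p)
    cv2.imwrite(f"pics/{n}0.png",viewer.grab_frame(n)[:,:,::-1])
print(viewer.camera_params("wrist"))
E
```

```text
pics
{'clock': 0.0, 'qpos': array([-1.30939438e+00,  3.53624417e-01,  1.63411622e+00,  8.21307710e-06,
        1.15517235e+00, -2.41171558e-03]), 'qvel': array([-0.00117817, -0.00151517, -0.00015824,  0.00031162, -0.00057637,
        0.00111298]), 'joint_efforts': array([-1.68024439e-03, -6.05258274e+01, -3.42071700e+01, -2.37599097e-04,
        9.25282395e-03, -2.36953395e-05]), 'eef_pos': array([ 162.8628987 , -602.96684975,  252.58413623]), 'tcp_rot': array([-3.14027235e+00, -1.06936970e-05,  2.63810329e-01]), 'contact_force': array([ 0.17511658, -0.24573077, -0.05572318]), 'wrist_torque': array([0.02426598, 0.05769072, 0.00077582]), 'opening': 1.0002361171772587}
22.0
scene {'intrinsics': array([[478.26870086,   0.        , 323.28133831],
       [  0.        , 478.26870086, 231.52060262],
       [  0.        ,   0.        ,   1.        ]]), 'distortion': array([-0.00793261,  0.        ,  0.        ,  0.        ,  0.        ]), 'pose': array([[-8.54001513e-01,  2.78244603e-01, -4.39615010e-01,
        -7.58379022e+00],
       [-5.20089837e-01, -4.78835074e-01,  7.07264825e-01,
   
[... 720 characters left out ...]
       [ 0.00000000e+00,  0.00000000e+00,  0.00000000e+00,
         1.00000000e+00]])}
{'intrinsics': array([[340.74448999,   0.        , 325.38803703],
       [  0.        , 340.74448999, 240.87465545],
       [  0.        ,   0.        ,   1.        ]]), 'distortion': array([-0.00448043,  0.        ,  0.        ,  0.        ,  0.        ]), 'T_tool_cam': array([[-1.48292179e-05,  9.60250653e-01,  2.79139182e-01,
         7.06927097e+01],
       [ 9.99999988e-01, -2.83932554e-05,  1.50798822e-04,
        -9.53213398e-01],
       [ 1.52730337e-04,  2.79139181e-01, -9.60250641e-01,
        -1.20954957e+02],
       [ 0.00000000e+00,  0.00000000e+00,  0.00000000e+00,
         1.00000000e+00]])}
```

View pics/top0.png

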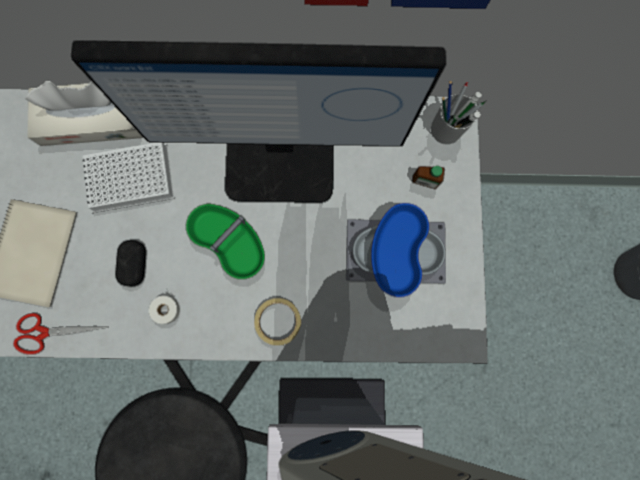

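View pics/scene0.png

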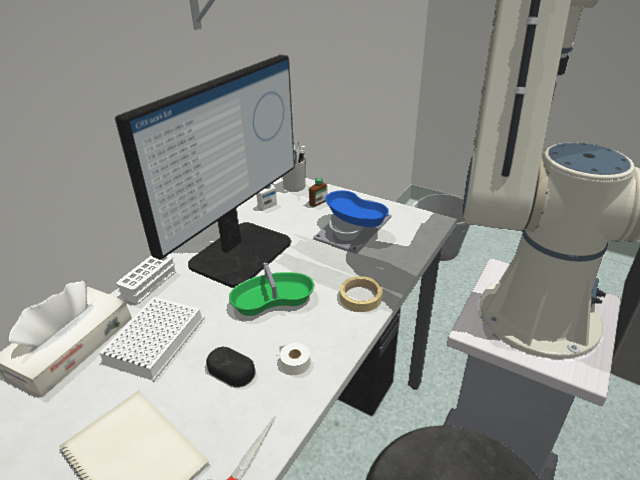

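The top view shows the blue dish at about (400,250), bulge to the left, lying crosswise on the steel dish. The plate corners are at about (348,219)–(446,283). The green dish is at about (226,241), with its handle running from (212,248) to (243,219). The bottle is at (428,177), the tape at (277,321) and the label roll at (164,310). Next I fit the outlines.

```bash
cat > h.py <<'E'
import numpy as np, cv2
from scipy.optimize import least_squares
from rig import r,viewer,order
from scipy.spatial.transform import Rotation as Ro
def bean(hw=46.0,n=60):
    R=94.5;a=np.arcsin(49.5/R);c=8-R
    t=np.linspace(-a,a,n); out=np.c_[c+(R+hw)*np.cos(t),(R+hw)*np.sin(t)]
    inn=np.c_[c+(R-hw)*np.cos(t[::-1]),(R-hw)*np.sin(t[::-1])]
    s=np.linspace(0,np.pi,n)[1:-1]
    cp=np.array([c+R*np.cos(a),R*np.sin(a)]); cap=cp+hw*np.c_[np.cos(a+s),np.sin(a+s)]
    cap2=np.c_[cap[::-1,0],-cap[::-1,1]]
    return np.vstack([out,cap,inn,cap2])
def campose(n,st=None):
    p=viewer.camera_params(n)
    if n=="wrist":
        T=np.eye(4);T[:3,:3]=Ro.from_euler('xyz',st["tcp_rot"]).as_matrix();T[:3,3]=st["eef_pos"]
        return p["intrinsics"],p["distortion"],T@p["T_tool_cam"]
    return p["intrinsics"],p["distortion"],p["pose"]
def proj(cp,P):
    K,D,T=cp; P=np.atleast_2d(P).astype(float); C=(P-T[:3,3])@T[:3,:3]; C=C*[1,-1,-1]
    return cv2.projectPoints(C.reshape(-1,1,3),np.zeros(3),np.zeros(3),K,D)[0].reshape(-1,2)
def ray(cp,uv,z):
    K,D,T=cp; q=cv2.undistortPoints(np.float64(np.atleast_2d(uv)).reshape(-1,1,2),K,D).reshape(-1,2)
    d=np.c_[q[:,0],-q[:,1],-np.ones(len(q))]@T[:3,:3].T
    return (T[:3,3]+d*((z-T[2,3])/d[:,2])[:,None])
def place(pts,x,y,yaw,z):
    c,s=np.cos(yaw),np.sin(yaw); return np.c_[x+c*pts[:,0]-s*pts[:,1],y+s*pts[:,0]+c*pts[:,1],np.full(len(pts),z)]
def mask(im,col):
    h=cv2.cvtColor(im,cv2.COLOR_RGB2HSV)
    lo,hi={'blue':((100,110,30),(130,255,255)),'green':((50,110,25),(80,255,255))}[col]
    m=cv2.inRange(h,lo,hi); m=cv2.morphologyEx(m,cv2.MORPH_CLOSE,np.ones((9,9)))
    n,l,s,c=cv2.connectedComponentsWithStats(m); i=1+np.argmax(s[1:,4]); return np.uint8(l==i)*255
def fit(cp,im,col,z,g):
    m=mask(im,col); ct=max(cv2.findContours(m,cv2.RETR_EXTERNAL,cv2.CHAIN_APPROX_NONE)[0],key=len).reshape(-1,2)
    ct=ct[(ct[:,0]>2)&(ct[:,0]<637)&(ct[:,1]>2)&(ct[:,1]<477)]
    W=ray(cp,ct,z)[:,:2]; b=bean()
    def f(p):
        B=place(b,*p,z)[:,:2].astype(np.float32).reshape(-1,1,2)
        return [cv2.pointPolygonTest(B,(float(x),float(y)),True) for x,y in W]
    s=least_squares(f,g,x_scale=[10,10,.1],loss='soft_l1',f_scale=2.,diff_step=1e-4)
    return s.x,np.sqrt(np.mean(np.square(f(s.x)))),np.mean(f(s.x))
E
cat > m.py <<'E'
from h import *
im=cv2.imread('pics/top0.png')[:,:,::-1].copy();cp=campose('top')
print(ray(cp,[[400,250]],80),ray(cp,[[226,241]],36))
print('blue',fit(cp,im,'blue',80,[*ray(cp,[[400,250]],80)[0][:2],1.3]))
print('green',fit(cp,im,'green',36,[*ray(cp,[[226,241]],36)[0][:2],0.6]))
print('plate',ray(cp,[[348,219],[446,219],[446,283],[348,283]],8)[:,:2])
print('others',ray(cp,[[428,177],[277,321],[164,310]],[25]*3))
cv2.imwrite('pics/c1.png',cv2.resize(im[190:310,330:460,::-1],None,fx=6,fy=5,interpolation=cv2.INTER_CUBIC)[:600])
cv2.imwrite('pics/c2.png',cv2.resize(im[190:290,175:275,::-1],None,fx=6,fy=6,interpolation=cv2.INTER_CUBIC)[:600])
E
python3 m.py
```

```text
[[ 507.73536564 -100.55815657   80.        ]] [[527.38844703 256.21716706  36.        ]]
blue (array([511.30088923, -97.96260118,   1.40568335]), np.float64(0.8013373302056309), np.float64(-0.13557571926904818))
green (array([532.8056266 , 255.06898206,  -0.72002006]), np.float64(1.9198255357619183), np.float64(1.2399646942458422))
plate [[ 584.61638582   -1.40135925]
 [ 588.28182487 -215.61721451]
 [ 448.62062775 -211.53912179]
 [ 445.56239681   -1.92152789]]
others [[ 677.38961782 -174.19647244   25.        ]
 [ 363.65978473  145.70983774   25.        ]
 [ 382.50270158  380.02246364   25.        ]]
```

View pics/c1.png

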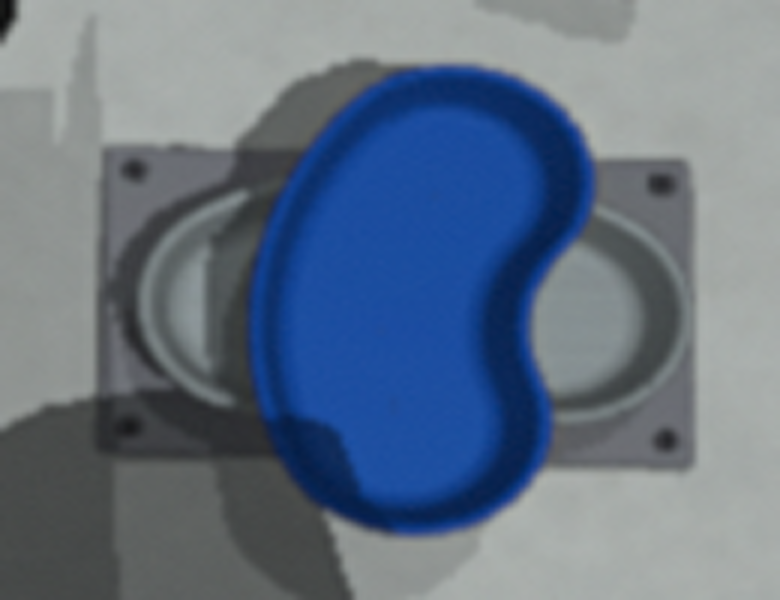

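View pics/c2.png

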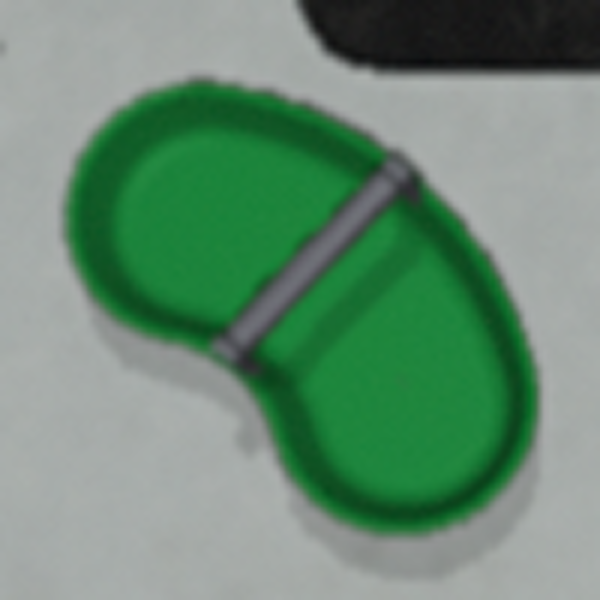

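```bash
cat >> h.py <<'E'
def rows(tx,ty,tz,tyaw,n=None,st=None):
    """plan n rows from the present pose to the target (tool pointing down)"""
    st=st or r.sense(); p=np.array(st['eef_pos']); R0=Ro.from_euler('xyz',st['tcp_rot'])
    y0=R0.as_euler('xyz')[2]; d=(tyaw-y0+np.pi)%(2*np.pi)-np.pi
    D=np.array([tx,ty,tz])-p
    n=n or int(max(np.ceil(np.linalg.norm(D)/46),np.ceil(abs(d)/np.radians(8.0)),1))
    print('dyaw',round(d,3),'dist',round(np.linalg.norm(D),1),'n',n,'tilt',np.degrees(R0.as_matrix()[:,2]-[0,0,-1]).round(2))
    for k in range(n):
        R=Ro.from_euler('z',y0+d*k/n)*Ro.from_euler('x',np.pi); v=R.inv().apply(D/n)
        print([round(float(a),1) for a in v],'turn z',round(-np.degrees(d/n),2))
E
python3 - <<'E'
from h import *
cp=campose('top')
c=np.array([[103,148],[691,162],[692,468],[97,455]],float); s=np.array([[133,170],[661,184],[665,440],[128,426]],float)
for q in (c,s):
    # cv2.resize pixel centres
    uv=np.c_[(q[:,0]+.5)/6-.5+330,(q[:,1]+.5)/5-.5+190]; W=ray(cp,uv,8)[:,:2]
    a=(W[0]-W[1]+W[3]-W[2]); print(W.round(1).tolist(),W.mean(0),'yaw',np.arctan2(-a[0],a[1]), np.linalg.norm(W[0]-W[1]),np.linalg.norm(W[1]-W[2]))
# cavity slack
b=bean(36.5).astype(np.float32).reshape(-1,1,2)
for cx in (-10,-8,-6,-4,-2,0):
  for a in np.arange(0,1,.01):
    ok=True
    for s in (1,-1):
      for fx in (-11,11):
        for fy in (43,57):
          y=s*fy; X=cx+np.cos(a)*fx+np.sin(a)*y; Y=-np.sin(a)*fx+np.cos(a)*y
          if cv2.pointPolygonTest(b,(float(X),float(Y)),True)<0: ok=False
    if not ok: print(cx,a); break
E
```

```text
[[584.1, 1.3], [581.6, -212.7], [448.2, -209.2], [450.6, 2.9]] [ 516.10894726 -104.41520846] yaw -0.011766231228926121 214.0082227806545 133.43563909301574
[[574.6, -9.6], [571.6, -201.4], [460.0, -199.9], [463.1, -8.1]] [ 517.32158296 -104.74052927] yaw -0.015926598465453187 191.8712509019013 111.59924180847929
-10 0.41000000000000003
-8 0.45
-6 0.49
-4 0.53
-2 0.56
0 0.49
```

Run:
```python
from h import *
rows(510,-104,230,1.40)
```

```text
dyaw 1.136 dist 608.3 n 14 tilt [-0.02  0.07  0.  ]
[33.2, -27.9, 1.6] turn z -4.65
[35.4, -25.2, 1.6] turn z -4.65
[37.3, -22.2, 1.6] turn z -4.65
[39.0, -19.1, 1.6] turn z -4.65
[40.4, -15.9, 1.6] turn z -4.65
[41.6, -12.6, 1.6] turn z -4.65
[42.4, -9.1, 1.6] turn z -4.65
[43.0, -5.7, 1.6] turn z -4.65
[43.4, -2.2, 1.6] turn z -4.65
[43.4, 1.4, 1.6] turn z -4.65
[43.1, 4.9, 1.6] turn z -4.65
[42.6, 8.4, 1.6] turn z -4.65
[41.8, 11.8, 1.6] turn z -4.65
[40.7, 15.1, 1.6] turn z -4.65
```

```bash
python3 -m inch '[[1,33,-28,2,0,0,-4.7],[1,35,-25,2,0,0,-4.7],[1,37,-22,2,0,0,-4.7],[1,39,-19,2,0,0,-4.7],[1,40,-16,2,0,0,-4.7],[1,42,-13,2,0,0,-4.7],[1,42,-9,2,0,0,-4.7],[1,43,-6,2,0,0,-4.7]]' 20
python3 - <<'E'
from h import *
rows(510,-104,170,1.40)
E
```

```text
clock: 0.9
eef_pos: [359.0, -309.3, 233.7]
tcp_rot: [-3.139, -0.0, 0.937]
contact_force: [1.0, 0.1, 0.2]
opening: 1.005
dyaw 0.463 dist 262.7 n 6 tilt [-0.1  0.1  0. ]
[42.5, -0.0, 10.6] turn z -4.43
[42.4, 3.3, 10.6] turn z -4.43
[42.0, 6.5, 10.6] turn z -4.43
[41.3, 9.7, 10.6] turn z -4.43
[40.5, 12.9, 10.6] turn z -4.43
[39.4, 16.0, 10.6] turn z -4.43
```

```bash
python3 -m inch '[[1,42,0,10,0,0,-4.4],[1,42,3,10,0,0,-4.4],[1,42,6,10,0,0,-4.4],[1,41,10,10,0,0,-4.4],[1,40,13,10,0,0,-4.4],[1,39,16,10,0,0,-4.4]]'
python3 - <<'E'
from h import *
rows(510,-104,170,1.40)
st=r.sense();im=viewer.grab_frame('wrist');cv2.imwrite('pics/w1.png',im[:,:,::-1])
cp=campose('wrist',st)
print(fit(cp,im,'blue',80,[511,-98,1.4]))
print(r.sense()['eef_pos'],r.sense()['tcp_rot'])
E
```

```text
clock: 1.5
eef_pos: [511.8, -94.6, 172.5]
tcp_rot: [3.141, -0.0, 1.417]
contact_force: [0.4, -0.1, -0.4]
opening: 1.001
dyaw -0.017 dist 9.9 n 1 tilt [0.02 0.01 0.  ]
[-9.6, -0.3, 2.5] turn z 0.99
(array([510.24897791, -98.39272909,   1.40142337]), np.float64(3.6682609060005595), np.float64(0.8763211530901392))
[514.63018604 -90.38147953 171.30652812] [ 3.14043168e+00 -2.68651140e-03  1.42284327e+00]
```

View pics/w1.png

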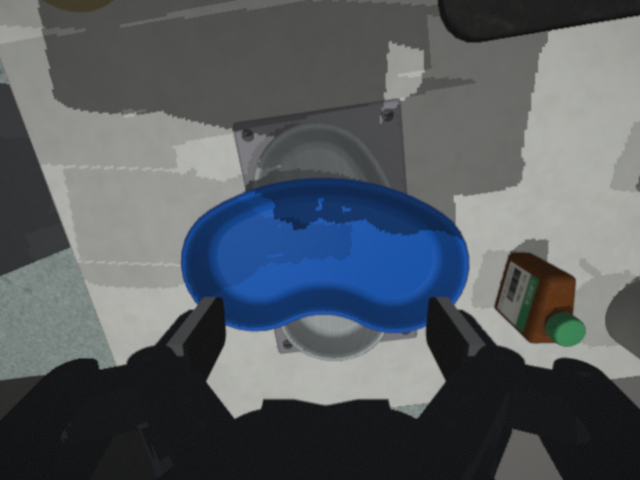

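Wrist view: the blue dish is at (325,257) and agrees with the top fit to within about 1 mm. Both fingers are clear of it and the bottle is at (540,300), also clear. I descend into the cavity.

```bash
python3 -m inch '[[1,-7,-2,25,0,0,0.6],[1,-6,-2,20,0,0,0.6],[1,0,0,15,0,0,0],[1,0,0,0,0,0,0]]'
python3 - <<'E'
from h import *
rows(510,-104,90,1.40)
E
```

```text
clock: 1.95
eef_pos: [510.0, -98.9, 108.1]
tcp_rot: [3.142, -0.003, 1.409]
contact_force: [-0.1, -0.1, -0.7]
opening: 1.004
dyaw -0.009 dist 18.8 n 1 tilt [0.03 0.18 0.  ]
[-5.0, 0.8, 18.1] turn z 0.5
```

```bash
python3 -m inch '[[1,-5,1,10,0,0,0.5],[1,0,0,6,0,0,0],[1,0,0,4,0,0,0]]'
python3 -m inch '[[1,0,0,4,0,0,0],[1,0,0,0,0,0,0]]'
python3 - <<'E'
from h import *
rows(510,-104,80,1.40)
st=r.sense();im=viewer.grab_frame('wrist');cv2.imwrite('pics/w2.png',im[:,:,::-1])
E
```

```text
clock: 2.25
eef_pos: [511.0, -104.8, 88.1]
tcp_rot: [3.14, -0.003, 1.399]
contact_force: [-0.1, -0.9, 0.7]
opening: 0.997
clock: 2.45
eef_pos: [511.1, -105.0, 83.8]
tcp_rot: [3.14, -0.003, 1.399]
contact_force: [0.2, -0.3, -0.1]
opening: 0.998
dyaw 0.001 dist 4.1 n 1 tilt [0.14 0.15 0.  ]
[0.8, -1.3, 3.8] turn z -0.09
```

View pics/w2.png

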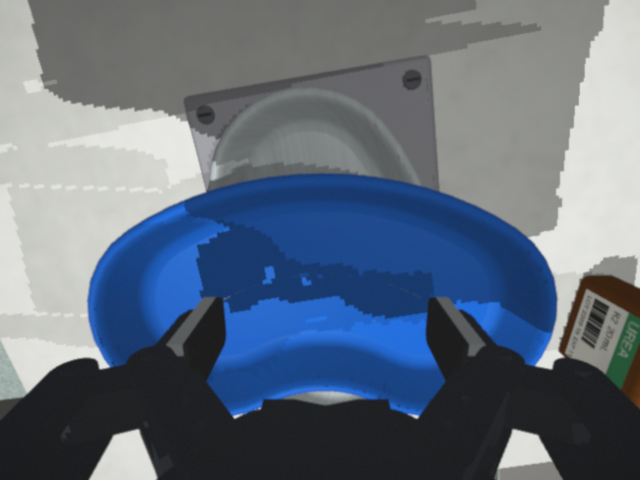

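Both fingers are now inside the blue cavity, at (205,330) and (445,330), with no contact yet. I feel for the floor.

```bash
python3 -m inch '[[1,1,-1,4,0,0,0]]'
python3 -m inch '[[1,0,0,3,0,0,0]]'
python3 -m inch '[[1,0,0,3,0,0,0]]'
```

```text
clock: 2.6
eef_pos: [511.1, -104.0, 80.7]
tcp_rot: [3.138, -0.003, 1.398]
contact_force: [0.0, 1.1, 0.4]
opening: 1.005
clock: 2.7
eef_pos: [511.1, -103.9, 77.6]
tcp_rot: [3.138, -0.003, 1.399]
contact_force: [-0.5, 0.4, 0.0]
opening: 1.003
clock: 2.8
eef_pos: [511.2, -103.8, 74.5]
tcp_rot: [3.137, -0.003, 1.399]
contact_force: [0.1, -0.3, -0.3]
opening: 1.001
```

```bash
python3 -m inch '[[1,0,0,3,0,0,0]]'
python3 -m inch '[[1,0,0,2,0,0,0]]'
```

```text
clock: 2.9
eef_pos: [511.2, -103.8, 71.2]
tcp_rot: [3.137, -0.003, 1.399]
contact_force: [-0.4, -0.6, -0.4]
opening: 1.001
clock: 3.0
eef_pos: [511.2, -103.7, 68.9]
tcp_rot: [3.137, -0.003, 1.399]
contact_force: [-0.2, -0.3, 0.2]
opening: 1.0
```

```bash
python3 -m inch '[[1,0,0,-2,0,0,8],[1,0,0,0,0,0,8],[1,0,0,0,0,0,8],[1,0,0,0,0,0,8],[1,0,0,0,0,0,8]]'
python3 - <<'E'
from h import *
im=viewer.grab_frame('top');cv2.imwrite('pics/t2.png',im[160:340,300:480,::-1].repeat(3,0).repeat(3,1))
E
```

```text
clock: 3.5
eef_pos: [510.9, -103.6, 69.9]
tcp_rot: [3.141, -0.004, 0.677]
contact_force: [0.1, 0.0, 0.3]
opening: 1.004
```

View pics/t2.png

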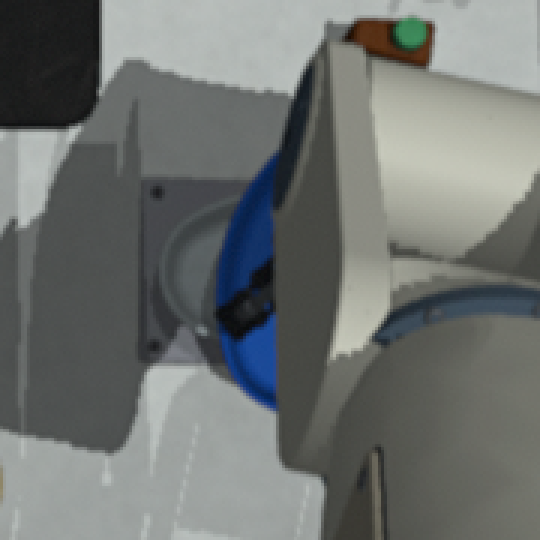

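The arm hides half the dish in the top view. The visible finger at (245,305) is at the bulge-side wall and blue has hardly turned so far. I carry on turning.

```bash
python3 -m inch '[[1,0,0,0,0,0,8],[1,0,0,0,0,0,8],[1,0,0,0,0,0,8],[1,0,0,0,0,0,8]]'
python3 - <<'E'
from h import *
st=r.sense();im=viewer.grab_frame('wrist');cv2.imwrite('pics/w3.png',im[:,:,::-1])
E
```

```text
clock: 3.95
eef_pos: [511.0, -103.7, 69.5]
tcp_rot: [-3.14, -0.004, 0.107]
contact_force: [-0.5, 0.4, -0.1]
opening: 1.006
```

View pics/w3.png

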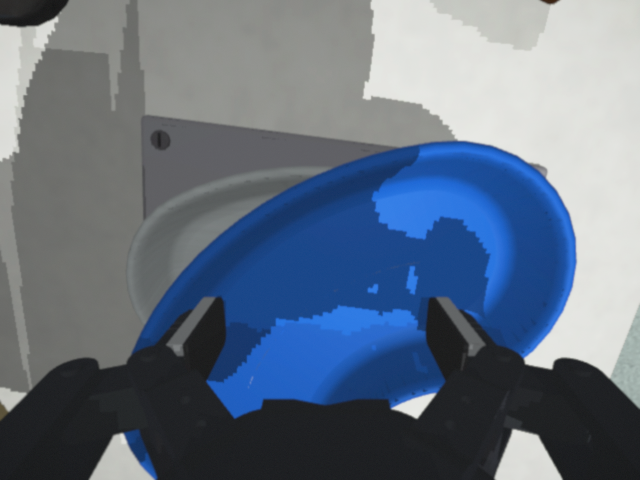

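Blue follows, lagging the tool by about half a radian as predicted; the right finger is on the hollow wall at (470,330). Continuing.

```bash
python3 -m inch '[[1,0,0,0,0,0,8],[1,0,0,0,0,0,8],[1,0,0,0,0,0,8]]'
python3 - <<'E'
from h import *
st=r.sense();im=viewer.grab_frame('wrist');cv2.imwrite('pics/w4.png',im[:,:,::-1])
E
```

```text
clock: 4.3
eef_pos: [511.0, -103.7, 69.3]
tcp_rot: [-3.138, -0.003, -0.316]
contact_force: [-0.8, -0.5, 0.5]
opening: 1.002
```

View pics/w4.png

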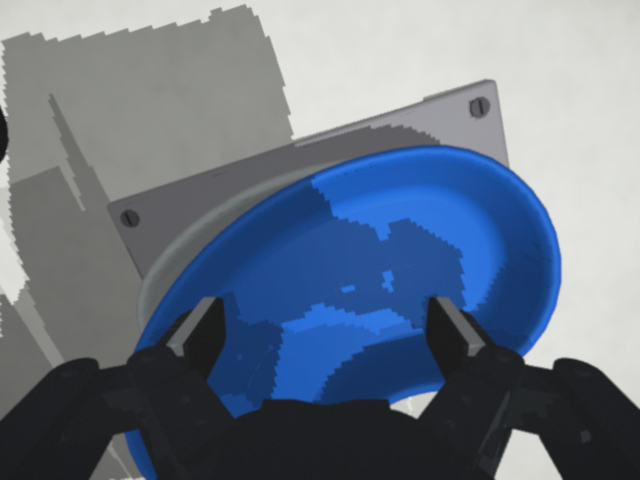

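Blue is now about 0.25 rad short of matching: its long axis is still tilted relative to the plate edge running (110,205)–(495,80). Continuing in smaller bites.

```bash
python3 -m inch '[[1,0,0,0,0,0,8]]'
python3 -m inch '[[1,0,0,0,0,0,4]]'
python3 - <<'E'
from h import *
st=r.sense();im=viewer.grab_frame('wrist');cv2.imwrite('pics/w5.png',im[:,:,::-1])
cp=campose('wrist',st)
for z in (80,58): print(z,fit(cp,im,'blue',z,[515,-104,0.1]))
E
```

```text
clock: 4.45
eef_pos: [510.9, -103.7, 69.2]
tcp_rot: [-3.138, -0.002, -0.459]
contact_force: [0.8, -0.9, -0.7]
opening: 1.001
clock: 4.55
eef_pos: [510.9, -103.7, 69.2]
tcp_rot: [-3.138, -0.002, -0.526]
contact_force: [-0.1, 0.3, -0.6]
opening: 0.998
80 (array([ 5.12811624e+02, -9.41895824e+01,  3.12861975e-01]), np.float64(16.425713825838763), np.float64(10.287300290100061))
58 (array([ 5.16065824e+02, -1.07974482e+02, -3.10128839e-02]), np.float64(12.628201024189748), np.float64(6.8442010927869985))
```

View pics/w5.png

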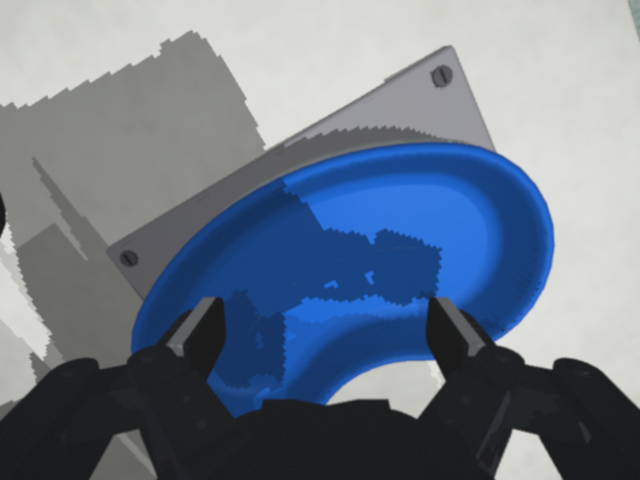

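```bash
cat >> h.py <<'E'
def fit2(cp,im,col,zs,g,st=None):
    "fit only contour pixels above the gripper (row<310), free of gripper"
    m=mask(im,col); ct=max(cv2.findContours(m,cv2.RETR_EXTERNAL,cv2.CHAIN_APPROX_NONE)[0],key=len).reshape(-1,2)
    ct=ct[(ct[:,0]>2)&(ct[:,0]<637)&(ct[:,1]>2)&(ct[:,1]<290)]
    for z in zs:
        W=ray(cp,ct,z)[:,:2]; b=bean()
        def f(p):
            B=place(b,*p,z)[:,:2].astype(np.float32).reshape(-1,1,2)
            return [cv2.pointPolygonTest(B,(float(x),float(y)),True) for x,y in W]
        s=least_squares(f,g,x_scale=[10,10,.1],loss='soft_l1',f_scale=2.,diff_step=1e-4)
        print(col,z,s.x.round(3),'rms',np.sqrt(np.mean(np.square(f(s.x)))).round(2))
E
python3 - <<'E'
from h import *
im=cv2.imread('pics/w5.png')[:,:,::-1].copy(); cp=campose('wrist',r.sense())
fit2(cp,im,'blue',(80,75,70,65,58),[515,-104,0.05])
o=im[:,:,::-1].copy()
for z,c in ((80,(0,255,255)),(58,(0,0,255))): cv2.polylines(o,[np.int32(proj(cp,place(bean(),516.7,-104.6,-.014,z)).round())],True,c,1)
cv2.imwrite('pics/o5.png',o)
E
```

```text
blue 80 [ 5.14576e+02 -9.41980e+01  1.59000e-01] rms 0.74
blue 75 [ 5.15165e+02 -9.66690e+01  1.13000e-01] rms 0.57
blue 70 [ 5.15596e+02 -9.92840e+01  6.80000e-02] rms 0.4
blue 65 [ 5.15876e+02 -1.02029e+02  2.40000e-02] rms 0.24
blue 58 [ 5.16025e+02 -1.06060e+02 -3.80000e-02] rms 0.17
```

View pics/o5.png

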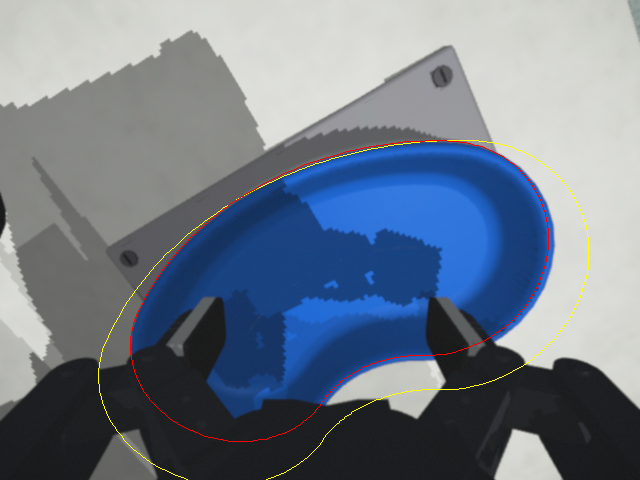

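The overlay settles it: blue's outline matches the home pose at rim z=58 (red), with rms 0.17 mm and yaw −0.04. I lift clear, check from the top, and check the monitor clearance for the green grasp.

```bash
python3 -m inch '[[1,0,0,-10,0,0,-4],[1,0,0,-30,0,0,0],[1,0,0,-40,0,0,0],[1,0,0,-40,0,0,0]]'
python3 - <<'E'
from h import *
st=r.sense();im=viewer.grab_frame('wrist');cv2.imwrite('pics/w6.png',im[:,:,::-1])
cp=campose('wrist',st); fit2(cp,im,'blue',(80,65,58),[515,-104,0.0])
print(st['qpos'],r.sense()['eef_pos'])
ct=campose('top')
for z in (60,100,150,200): print(z,ray(ct,[[150,143],[260,143],[400,143]],z)[:,:2].round(0).tolist())
cs=campose('scene') # monitor bottom corner left (158,253), right (290,175)
for z in (60,100,150): print(z,ray(cs,[[158,253],[240,208],[291,176]],z)[:,:2].round(0).tolist())
rows(532.8,255.1,190,-0.72)
E
```

```text
clock: 5.0
eef_pos: [506.7, -103.2, 186.9]
tcp_rot: [-3.141, 0.01, -0.424]
contact_force: [1.3, 0.6, 1.2]
opening: 1.002
blue 80 [ 5.18452e+02 -9.99010e+01  1.22000e-01] rms 4.36
blue 65 [ 5.19068e+02 -1.05089e+02  3.00000e-03] rms 1.3
blue 58 [ 5.18721e+02 -1.06522e+02 -3.90000e-02] rms 0.57
[-0.20559495  0.26933696  1.91941974  0.00363579  0.96244621  1.78729456] [ 509.92274146 -103.85713419  193.18141126]
60 [[731.0, 422.0], [735.0, 190.0], [741.0, -108.0]]
100 [[716.0, 408.0], [720.0, 185.0], [725.0, -100.0]]
150 [[697.0, 390.0], [701.0, 179.0], [706.0, -91.0]]
200 [[679.0, 373.0], [682.0, 173.0], [687.0, -81.0]]
60 [[826.0, 311.0], [791.0, 45.0], [778.0, -186.0]]
100 [[777.0, 345.0], [744.0, 96.0], [732.0, -122.0]]
150 [[716.0, 388.0], [685.0, 158.0], [674.0, -42.0]]
dyaw -0.296 dist 359.7 n 8 tilt [-0.03  0.18  0.  ]
[-15.9, -42.1, 0.4] turn z 2.12
[-17.4, -41.5, 0.4] turn z 2.12
[-18.9, -40.8, 0.4] turn z 2.12
[-20.4, -40.1, 0.4] turn z 2.12
[-21.9, -39.3, 0.4] turn z 2.12
[-23.3, -38.4, 0.4] turn z 2.12
[-24.7, -37.6, 0.4] turn z 2.12
[-26.1, -36.6, 0.4] turn z 2.12
```

View pics/w6.png

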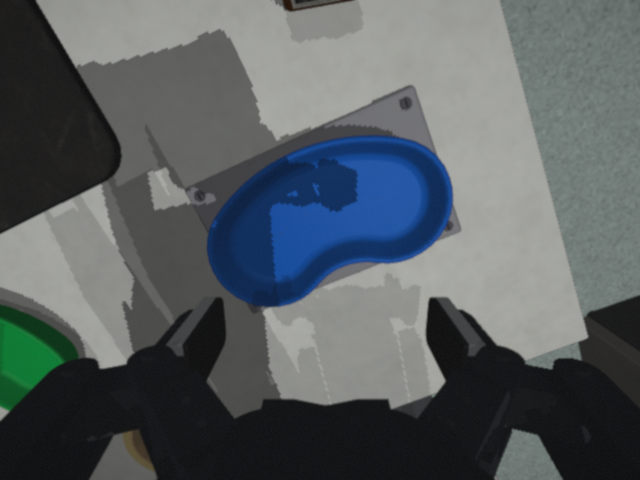

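Blue is home: it sits squarely in the steel dish at (330,220), and at z=58 the fit gives rms 0.57. The monitor's bottom edge is at about x≈695, z≈150, which is clear. I go over to the green dish at its own yaw, −0.72.

```bash
python3 -m inch '[[1,-16,-42,0,0,0,2.1],[1,-17,-42,0,0,0,2.1],[1,-19,-41,0,0,0,2.1],[1,-20,-40,0,0,0,2.1],[1,-22,-39,0,0,0,2.1],[1,-23,-38,0,0,0,2.1],[1,-25,-38,0,0,0,2.1],[1,-20,-28,0,0,0,2.1]]'
python3 -m inch '[[1,0,0,0,0,0,0]]'
python3 - <<'E'
from h import *
st=r.sense();im=viewer.grab_frame('wrist');cv2.imwrite('pics/w7.png',im[:,:,::-1])
cp=campose('wrist',st); fit2(cp,im,'green',(36,),[532,255,-.72])
rows(532.8,255.1,190,-0.72);print(st['qpos'])
E
```

```text
clock: 5.85
eef_pos: [529.5, 253.1, 197.8]
tcp_rot: [-3.133, -0.008, -0.677]
contact_force: [0.3, -0.8, -0.3]
opening: 1.002
clock: 5.95
eef_pos: [529.6, 257.1, 197.7]
tcp_rot: [-3.131, -0.008, -0.667]
contact_force: [0.1, -1.3, 0.0]
opening: 0.999
green 36 [532.197 254.654  -0.722] rms 14.32
dyaw -0.053 dist 8.2 n 1 tilt [0.68 0.13 0.  ]
[3.0, -2.0, 7.4] turn z 3.04
[ 0.45071864  0.3496495   1.77410263 -0.00280905  1.00490048  2.69028741]
```

View pics/w7.png

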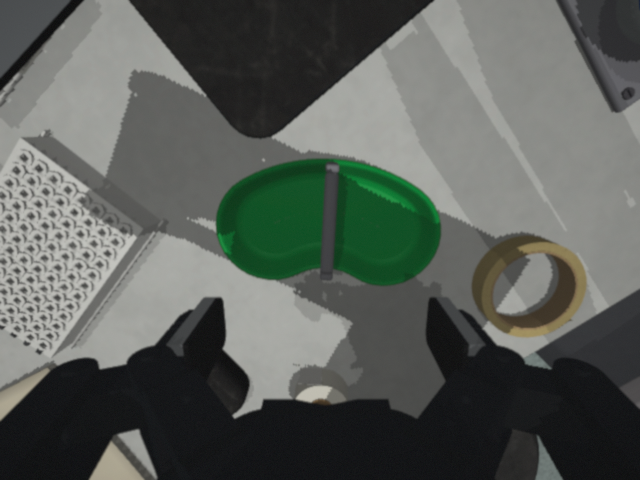

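The handle bar runs from (332,166) to (327,277), the tape is at (530,285), and the dish is centred at about (329,222). I measure the bar directly.

Run:
```python
from h import *
st=r.sense(); cp=campose('wrist',st)
W=ray(cp,[[332,166],[326.5,277]],70); print(W,W.mean(0)); d=W[0]-W[1]; print(np.arctan2(d[1],d[0]),np.linalg.norm(d))
rows(532.8,254.8,140,-0.72)
```

```text
[[570.03148304 219.21574219  70.        ]
 [505.62286876 274.82088503  70.        ]] [537.8271759  247.01831361  70.        ]
-0.712175454929557 85.09054884415514
dyaw -0.053 dist 57.5 n 2 tilt [0.68 0.13 0.  ]
[1.6, -0.9, 28.7] turn z 1.52
[1.5, -0.9, 28.7] turn z 1.52
```

```bash
python3 -m inch '[[1,1,-1,28,0,0,1.5],[1,1,-1,28,0,0,1.5],[1,0,0,20,0,0,0],[1,0,0,0,0,0,0]]'
python3 - <<'E'
from h import *
st=r.sense();im=viewer.grab_frame('wrist');cv2.imwrite('pics/w8.png',im[:,:,::-1])
cp=campose('wrist',st)
rows(532.5,254,67,-0.72)
print(proj(cp,[[532.5,254,70]]))
E
```

```text
clock: 6.4
eef_pos: [533.3, 252.5, 119.5]
tcp_rot: [-3.132, -0.009, -0.701]
contact_force: [-0.8, -0.1, 0.2]
opening: 1.005
dyaw -0.018 dist 53.8 n 2 tilt [0.82 0.12 0.01]
[-1.0, -0.0, 26.9] turn z 0.52
[-1.0, -0.0, 26.9] turn z 0.52
[[325.69293572 280.8256149 ]]
```

View pics/w8.png

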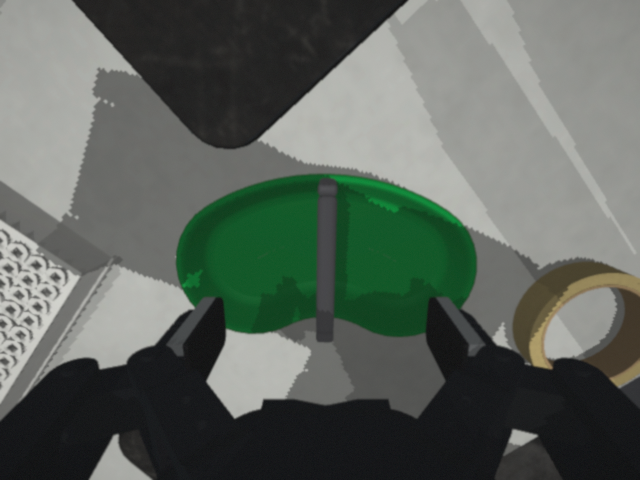

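The bar is centred between the open fingers (column 326) and parallel to them. I descend and close.

```bash
python3 -m inch '[[1,-1,0,26,-0.5,-0.5,0.6],[1,0,0,20,0,0,0.4],[1,0,0,4,0,0,0]]'
python3 -m inch '[[0.5,0,0,0,0,0,0],[0,0,0,0,0,0,0],[0,0,0,0,0,0,0],[0,0,0,0,0,0,0]]' 50
python3 - <<'E'
from h import *
rows(532.5,254,67,-0.72)
im=viewer.grab_frame('wrist');cv2.imwrite('pics/w9.png',im[:,:,::-1])
E
```

```text
clock: 6.75
eef_pos: [536.7, 252.3, 74.2]
tcp_rot: [-3.134, -0.003, -0.715]
contact_force: [-0.8, 0.2, -0.4]
opening: 1.0
clock: 7.15
eef_pos: [538.8, 252.2, 78.5]
tcp_rot: [-3.13, -0.005, -0.712]
contact_force: [0.3, -0.6, -0.3]
opening: 0.332
dyaw -0.008 dist 13.2 n 1 tilt [0.67 0.3  0.  ]
[-5.9, 2.8, 11.5] turn z 0.44
```

View pics/w9.png

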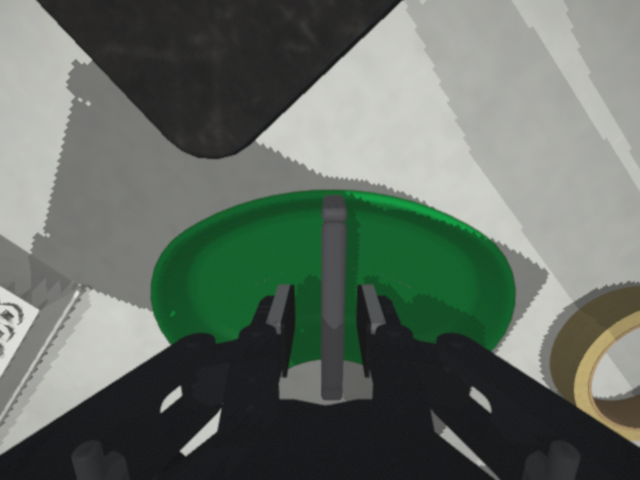

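The fingers are still closing (opening 0.33), the tool has crept up about 11 mm, and the bar stands about 2 mm to the right of centre at column 333. I hold the opening and correct.

```bash
python3 -m inch '[[0.4,-5,3,9,-0.5,0,0.3],[0.4,0,0,3,0,0,0],[0.4,0,0,0,0,0,0]]'
python3 - <<'E'
from h import *
rows(532.5,254,67,-0.72)
E
```

```text
clock: 7.5
eef_pos: [532.9, 253.7, 66.2]
tcp_rot: [-3.138, -0.006, -0.718]
contact_force: [0.1, -0.0, -0.9]
opening: 0.403
dyaw -0.002 dist 1.0 n 1 tilt [ 0.38 -0.08  0.  ]
[-0.5, 0.0, -0.8] turn z 0.14
```

```bash
python3 -m inch '[[0,0,0,0,0,0,0],[0,0,0,0,0,0,0],[0,0,0,0,0,0,0],[0,0,0,0,0,0,0],[0,0,0,0,0,0,0]]' 60
python3 - <<'E'
from h import *
im=viewer.grab_frame('wrist');cv2.imwrite('pics/w10.png',im[:,:,::-1]);print(r.sense()['opening'],r.sense()['eef_pos'])
E
```

```text
clock: 8.0
eef_pos: [532.7, 253.8, 65.8]
tcp_rot: [-3.139, -0.006, -0.717]
contact_force: [0.0, 0.4, -0.4]
opening: 0.105
0.10186052628607836 [532.68344985 253.75452468  65.81666789]
```

View pics/w10.png

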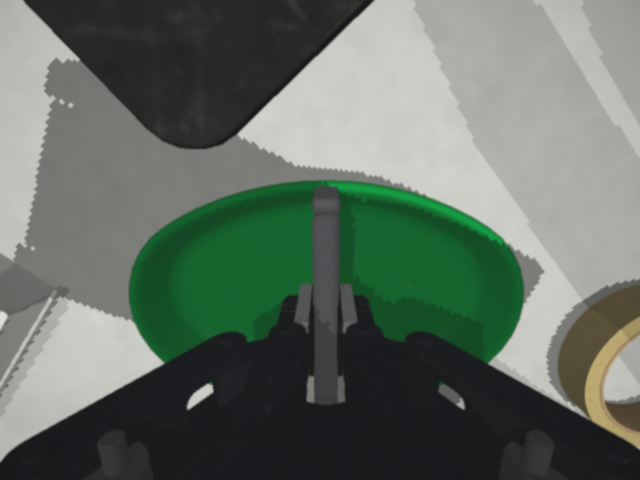

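The bar is gripped, with the pads on both sides at (300–355, 310) and the opening at 0.10. I lift.

```bash
python3 -m inch '[[0,0,0,-15,0,0,0],[0,0,0,-30,0,0,0],[0,0,0,-30,0,0,0],[0,0,0,-20,0,0,0],[0,0,0,0,0,0,0]]'
python3 - <<'E'
from h import *
st=r.sense();im=viewer.grab_frame('wrist');cv2.imwrite('pics/w11.png',im[:,:,::-1]); cp=campose('wrist',st)
print(st['eef_pos'],st['tcp_rot'],st['opening'],st['contact_force'])
R=Ro.from_euler('xyz',st['tcp_rot']).as_matrix()
# overlay of green rim if origin is x_t mm along tool x
o=im[:,:,::-1].copy()
for dx,c in ((-3,(0,255,255)),(0,(0,0,255)),(3,(255,255,0))):
    b=bean(); L=np.c_[b[:,0]+dx,-b[:,1],np.full(len(b),65.8-36.)]
    cv2.polylines(o,[np.int32(proj(cp,L@R.T+st['eef_pos']).round())],True,c,1)
cv2.imwrite('pics/o11.png',o)
rows(516.5,-104,165,-0.02)
E
```

```text
clock: 8.55
eef_pos: [531.3, 253.3, 166.4]
tcp_rot: [-3.141, -0.005, -0.717]
contact_force: [0.1, 0.4, -2.2]
opening: 0.102
[531.30693439 253.33854873 166.35509786] [-3.14126593 -0.00473989 -0.71739427] 0.10228124479509887 [ 0.09291073  0.40731165 -2.16236537]
dyaw 0.697 dist 357.4 n 8 tilt [ 0.15 -0.2   0.  ]
[28.0, 34.8, 0.0] turn z -4.99
[24.9, 37.1, 0.0] turn z -4.99
[21.5, 39.1, 0.0] turn z -4.99
[18.1, 40.9, 0.0] turn z -4.99
[14.4, 42.3, 0.0] turn z -4.99
[10.7, 43.4, 0.0] turn z -4.99
[6.9, 44.1, 0.0] turn z -4.99
[3.0, 44.6, 0.0] turn z -4.99
```

View pics/o11.png

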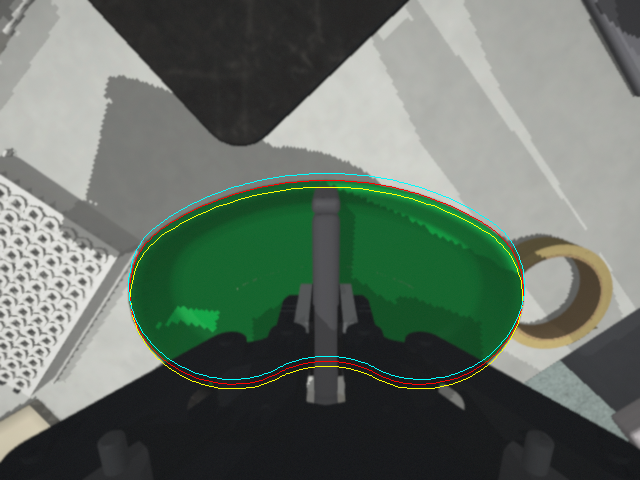

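The red overlay (dish origin right under the TCP, rim where expected) fits, so the grasp offset is about 0. I carry it to the stack.

```bash
python3 -m inch '[[0,28,35,0,0,0,-4.9],[0,25,37,0,0,0,-4.9],[0,21,39,0,0,0,-4.9],[0,18,41,0,0,0,-4.9],[0,14,42,0,0,0,-4.9],[0,11,43,0,0,0,-4.9],[0,7,44,0,0,0,-4.9]]'
python3 -m inch '[[0,3,25,0,0,0,-2.5],[0,0,0,0,0,0,0]]'
python3 - <<'E'
from h import *
rows(516.7,-105.3,165,-0.03)
E
```

```text
clock: 9.3
eef_pos: [515.2, -63.8, 159.5]
tcp_rot: [3.139, 0.004, -0.088]
contact_force: [1.8, 0.1, -1.7]
opening: 0.102
clock: 9.5
eef_pos: [513.9, -94.5, 157.4]
tcp_rot: [3.139, 0.007, -0.044]
contact_force: [0.4, 0.9, -1.9]
opening: 0.105
dyaw 0.014 dist 13.5 n 1 tilt [-0.41 -0.16  0.  ]
[3.3, 10.6, -7.6] turn z -0.81
```

```bash
python3 -m inch '[[0,3,10,-6,0.1,0.4,-0.8],[0,0,0,0,0,0,0],[0,0,0,0,0,0,0]]'
python3 - <<'E'
from h import *
rows(516.7,-105.3,150,-0.03)
st=r.sense();im=viewer.grab_frame('wrist');cv2.imwrite('pics/w12.png',im[:,:,::-1]); cp=campose('wrist',st)
o=im[:,:,::-1].copy()
cv2.polylines(o,[np.int32(proj(cp,place(bean(),516.7,-105.3,-.03,58)).round())],True,(0,255,255),1)
pl=np.array([[67.5,107.5],[67.5,-107.5],[-67.5,-107.5],[-67.5,107.5]])
cv2.polylines(o,[np.int32(proj(cp,place(pl,516.7,-104.6,-.014,8)).round())],True,(0,0,255),1)
cv2.imwrite('pics/o12.png',o); print(st['eef_pos'],st['tcp_rot'])
E
```

```text
clock: 9.8
eef_pos: [514.1, -104.1, 160.4]
tcp_rot: [-3.141, 0.005, -0.034]
contact_force: [-0.7, 0.1, -1.9]
opening: 0.104
dyaw 0.004 dist 10.8 n 1 tilt [-0.31  0.03  0.  ]
[2.6, 1.1, 10.4] turn z -0.24
[ 514.14604141 -104.13600995  160.43344492] [-3.1412803   0.00539257 -0.03427175]
```

View pics/o12.png

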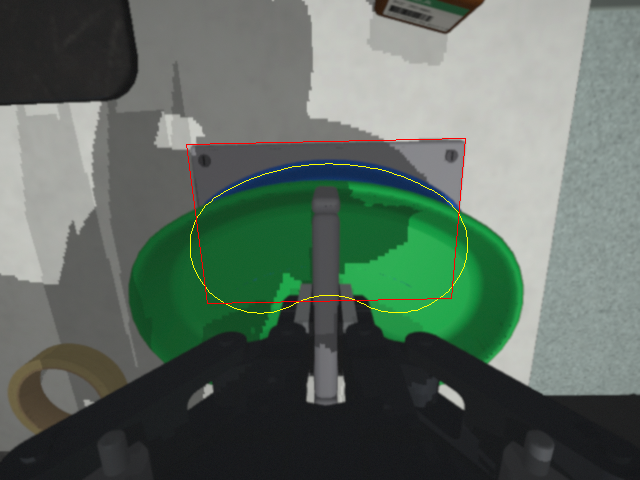

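The overlays of plate and blue rim coincide with the image, so the alignment is good to 1–2 mm. I descend.

```bash
python3 -m inch '[[0,3,1,20,0,0.3,-0.2],[0,0,0,15,0,0,0],[0,0,0,8,0,0,0],[0,0,0,0,0,0,0]]'
python3 - <<'E'
from h import *
rows(516.7,-105.3,102,-0.03)
E
```

```text
clock: 10.25
eef_pos: [517.0, -101.5, 115.4]
tcp_rot: [-3.141, 0.001, -0.028]
contact_force: [-0.3, -0.0, -2.1]
opening: 0.103
dyaw -0.002 dist 13.9 n 1 tilt [-0.04  0.05  0.  ]
[-0.2, 3.8, 13.4] turn z 0.1
```

```bash
python3 -m inch '[[0,0,4,0,0,0,0],[0,0,0,4,0,0,0],[0,0,0,3,0,0,0]]'
python3 -m inch '[[0,0,0,3,0,0,0],[0,0,0,0,0,0,0]]'
python3 - <<'E'
from h import *
rows(516.7,-105.3,102,-0.03)
E
```

```text
clock: 10.55
eef_pos: [517.7, -105.2, 109.2]
tcp_rot: [-3.141, -0.001, -0.028]
contact_force: [-0.6, -0.3, -1.5]
opening: 0.105
clock: 10.75
eef_pos: [517.8, -105.3, 106.1]
tcp_rot: [-3.141, -0.001, -0.028]
contact_force: [-0.1, -0.4, -1.7]
opening: 0.105
dyaw -0.002 dist 4.3 n 1 tilt [0.08 0.03 0.  ]
[-1.1, 0.0, 4.1] turn z 0.12
```

```bash
python3 -m inch '[[0,-1,0,2,0,0,0],[0,0,0,0,0,0,0]]'
python3 -m inch '[[0,0,0,2,0,0,0],[0,0,0,0,0,0,0]]'
python3 -m inch '[[0,0,0,1.5,0,0,0],[0,0,0,0,0,0,0]]'
```

```text
clock: 10.95
eef_pos: [516.9, -105.4, 104.2]
tcp_rot: [-3.141, -0.002, -0.028]
contact_force: [0.5, 0.2, -1.9]
opening: 0.103
clock: 11.15
eef_pos: [517.0, -105.4, 102.1]
tcp_rot: [-3.141, -0.002, -0.028]
contact_force: [-0.4, 0.4, -2.4]
opening: 0.103
clock: 11.35
eef_pos: [518.0, -105.6, 102.2]
tcp_rot: [-3.141, -0.004, -0.028]
contact_force: [0.3, -1.0, -1.4]
opening: 0.103
```

At TCP z=102 it stopped, right at the predicted home height. I release gently.

```bash
python3 -m inch '[[0.3,0,0,0,0,0,0],[0.5,0,0,0,0,0,0],[0.5,0,0,0,0,0,0],[0.5,0,0,0,0,0,0],[0.5,0,0,0,0,0,0]]'
python3 -m inch '[[0.5,0,0,-15,0,0,0],[0.5,0,0,-30,0,0,0],[0.5,0,0,-40,0,0,0],[0.5,0,0,-40,0,0,0],[0.5,0,0,0,0,0,0]]'
python3 - <<'E'
from h import *
st=r.sense();im=viewer.grab_frame('wrist');cv2.imwrite('pics/w13.png',im[:,:,::-1]); cp=campose('wrist',st)
fit2(cp,im,'green',(72,78,84),[517,-105,-.03])
print(st['eef_pos'],st['opening'])
E
```

```text
clock: 11.85
eef_pos: [518.4, -105.7, 102.4]
tcp_rot: [3.142, -0.005, -0.028]
contact_force: [0.3, 0.3, 0.6]
opening: 0.5
clock: 12.35
eef_pos: [516.7, -105.4, 230.1]
tcp_rot: [-3.141, -0.0, -0.028]
contact_force: [0.1, -0.8, -0.3]
opening: 0.501
green 72 [ 5.17555e+02 -1.04741e+02 -3.00000e-02] rms 14.25
green 78 [ 5.18766e+02 -1.04773e+02 -2.90000e-02] rms 14.45
green 84 [ 5.19644e+02 -1.05284e+02 -3.60000e-02] rms 14.74
[ 516.71176776 -105.42709523  230.05378806] 0.5008495172167722
```

View pics/w13.png

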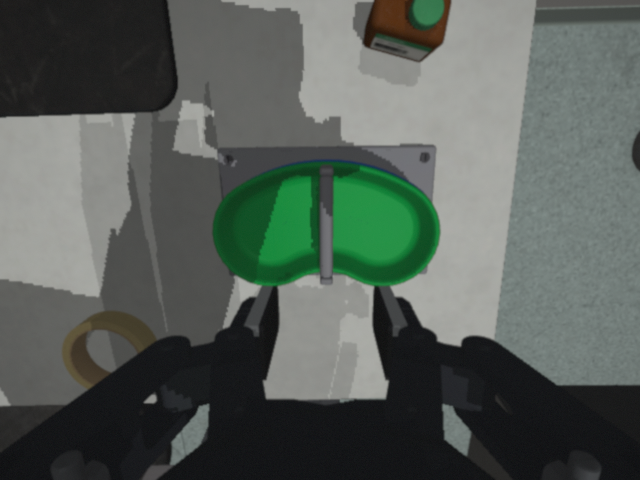

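Green sits level-looking in the stack at (326,222) with its handle at column 326. I move the arm aside and check from the fixed cameras.

```bash
python3 -m inch '[[0.5,-20,40,-5,0,0,0],[0.5,-20,45,-5,0,0,0],[0.5,-20,45,0,0,0,0],[0.5,-20,45,0,0,0,0],[0.5,-20,45,0,0,0,0],[0.5,-20,45,0,0,0,0],[0.5,-20,45,0,0,0,0],[0.5,0,0,0,0,0,0]]'
python3 - <<'E'
from h import *
a=viewer.grab_frame('top');b=viewer.grab_frame('scene')
cv2.imwrite('pics/t3.png',a[:,:,::-1]);cv2.imwrite('pics/s3f.png',b[:,:,::-1])
ct=campose('top');cs=campose('scene')
for z in (72,76,80): print(z,fit(ct,a,'green',z,[517,-105,0])[:2])
o=b[:,:,::-1].copy()
o=cv2.resize(o[150:280,280:430],None,fx=5,fy=4.5)
def dr(o,pts,c): cv2.polylines(o,[np.int32(((pts-[280,150]+.5)*[5,4.5]).round())],True,c,1)
p=o.copy()
for z,c in ((72,(0,0,255)),(58,(0,255,255)),(44,(255,255,255))): dr(p,proj(cs,place(bean(),516.7,-105,-.02,z)),c)
cv2.imwrite('pics/s3o.png',p);cv2.imwrite('pics/s3.png',o)
E
```

```text
clock: 13.2
eef_pos: [360.6, -416.1, 228.0]
tcp_rot: [-3.134, 0.01, -0.022]
contact_force: [0.6, 1.0, -0.1]
opening: 0.5
72 (array([ 5.17718840e+02, -1.03284282e+02, -3.23850615e-02]), np.float64(0.7258397198170734))
76 (array([ 5.17081430e+02, -1.02546321e+02, -3.25322008e-02]), np.float64(0.7217311354197922))
80 (array([ 5.16440372e+02, -1.01807692e+02, -3.25800857e-02]), np.float64(0.8206758707016881))
```

View pics/t3.png

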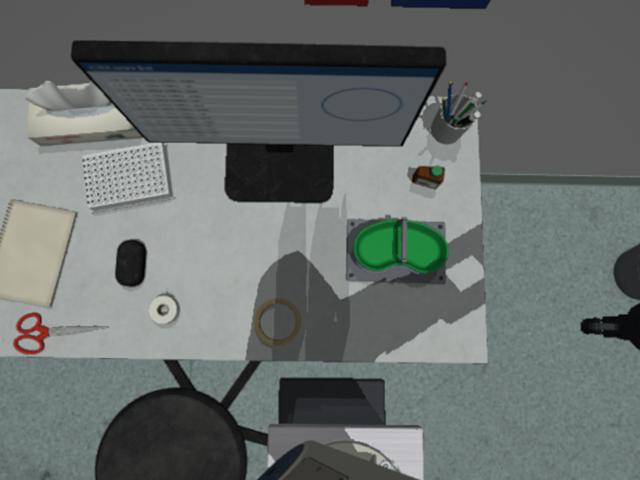

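View pics/s3o.png

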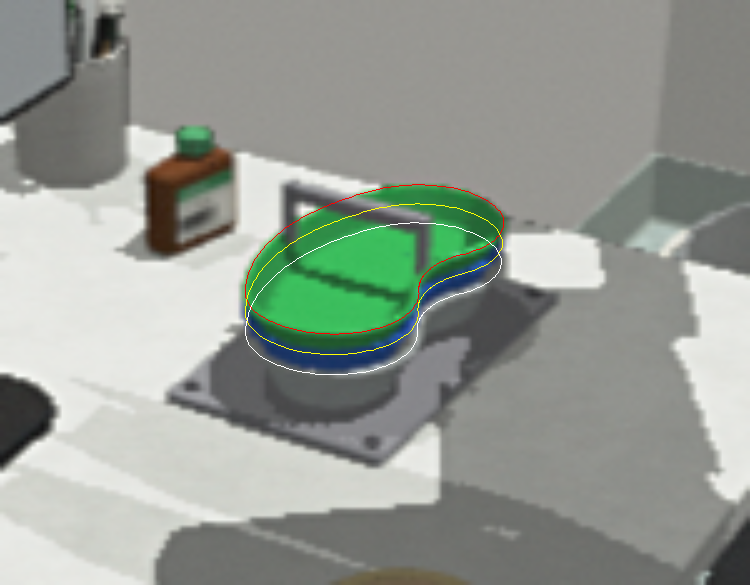

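View pics/s3.png

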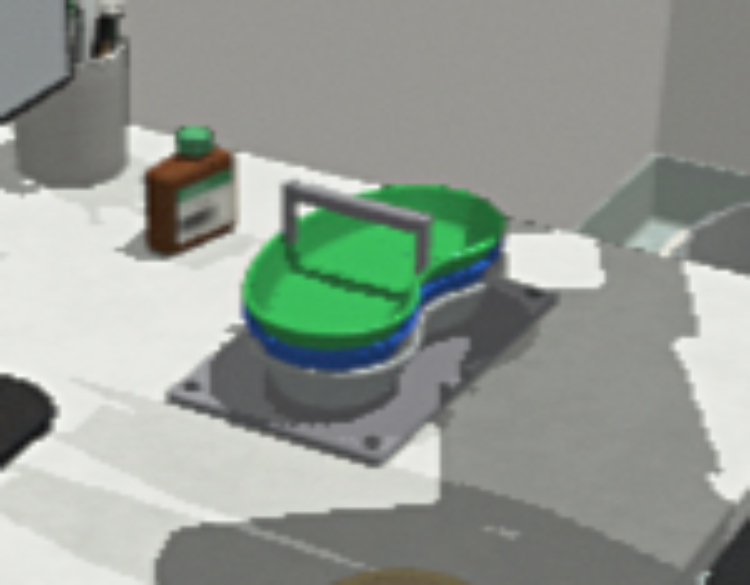

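All three rims line up with the predicted nested heights (red 72, yellow 58, white 44) and the bands are even. The bystanders are at their original pixels: bottle (428,177), tape (277,321), label roll (164,310). I hand the job in.

```bash
python3 -m inch '[[0.5,0,0,0,0,0,0],[0.5,0,0,0,0,0,0]]'; python3 -c "
from rig import r,viewer,order
print(order.sign_off())"
```

```text
clock: 13.5
eef_pos: [362.4, -409.8, 226.2]
tcp_rot: [-3.129, 0.012, -0.019]
contact_force: [1.0, -0.8, -0.1]
opening: 0.501
the job is handed in; nothing more can be done
None
```

Both dishes are nested and the job was handed in at 13.5 s; the sign-off reports no verdict. I turned the blue dish clockwise about 1.4 rad with the open fingers inside its cavity until it dropped into the steel dish. I then carried the green dish by its handle and set it down in the blue one, released, with the arm well clear.

- **Blue dish:** the wrist view matched the home outline (rim at z = 58 mm) with 0.17 mm residual. It lay within about 2 mm of the steel dish's centre, at yaw −0.04 rad against −0.014 rad for the steel.
- **Green dish:** the tool stopped at the predicted nested height of 102 mm. The final top view put the dish at about (517.7, −103.3) mm, yaw −0.03 rad, within about 2 to 3 mm of the blue dish. The scene overlay showed all three rims evenly stacked at 44, 58 and 72 mm.
- **Bystanders:** tape, label roll and bottle were at the same pixels as at the start.

**Checks that disagreed or were weak:**
- The wrist fits of the green dish had large residuals (about 14 mm), because the mask broke up in shadow and at the handle. I relied on the top and scene views instead.
- The blue and green positions from different cameras differ by 2 to 3 mm, about what the 2 mm calibration allows.
- While the gripper first closed on the handle, the tool drifted up about 11 mm. I corrected this before gripping.

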